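Slide a slat under the bench punch

TASK

The wooden hanging slat is to get its second eyelet. Slide it over the table, flat and without lifting it, until the middle of the ring marked on its end without an eyelet is right under the point of the bench punch and the slat lies in line with the punch, its other end straight out of the open front; then let go of it. Leave everything else where it is.

Things in the scene. Friction and masses are not known exactly. Their poses are not given: they have to be found in the camera images.
- slat: Light wooden slat flat on the table, 240 mm long (x), 34 mm wide (y), 16 mm thick (z), 0.12 kg. Origin at the centre of its underside. On top, a drawn ring near its +x end, a brass eyelet 24 mm across near its -x end (95 mm from the origin). Best pinched across its width in the eyelet half, well clear of the punch.
- slat_ring (a point): Centre of the drawn ring (black, 20 mm outside diameter, with a black dot in the middle) on top of the slat, 95 mm from the slat's origin along +x and 25 mm from that end, 16 mm above the slat's underside.
- air_punch: Grey C-frame bench punch fixed to the table, 214 mm high. Origin on the table straight under the punch point; x level, from the open front into the throat to the column. Foot (90 mm wide) begins 60 mm behind the point (+x), column 80 mm. Overarm and cylinder, 54 mm wide, underside 104 mm up, end 31 mm in front of the point. A flush steel plate in the table runs along x, no obstacle.
- punch_point (a point): The lower end of the pointed punch, 28 mm above the table.
- tea_tin_1: Plain silver-white tea tin, upright, 69 mm across, 138 mm high, at the right. Leave alone. Origin at the centre of its underside.
- tea_tin_4: Another such tea tin, upright, 69 mm across, 138 mm high, at the right. Leave alone. Origin at the centre of its underside.
- date_stamp: Wooden hand stamp, 27x46 mm, 70 mm high, at the left. Leave alone. Origin at the centre of its underside.
- label_roll: Roll of labels lying flat, 74 mm across, 30 mm high, right of the punch. Leave alone. Origin at the centre of its underside.
- tape_roll: Roll of brown tape lying flat, 96 mm across, 48 mm high, at the left. Leave alone. Origin at the centre of its underside.
- tin_lid: Loose tin lid, 69 mm across, 26 mm high, at the left near the robot. Leave alone. Origin at the centre of its underside.

How it is judged:
By the outcome, as a careful person would: the job done as asked, in the order asked, and still so for the second after the job is handed in, with the robot touching nothing.
It also fails if it takes over 48 s, if anything falls off the work surface, if the arm or the gripper's body presses on something with over 40 N, if the wrist force passes 120 N, or if a joint passes its speed limit or range.

ROBOT

A 7-joint arm with a two-finger parallel gripper is mounted at the origin on a cart in front of the work surface, level with it; the furniture and walls round the work are solid. World frame = base frame: x ahead of the robot, y to its left, z up, the work surface at z = 0. Lengths are in m, angles in rad, forces in N, time in s.
With the tool pointing down it reaches from about 0.425 to 0.875 m from the base axis. Payload 4.7 kg.
Tool frame: the origin (TCP) lies on the centre line of the jaws, within the pads' length; the fingertips stand 14 mm ahead of it and the grasp point (between the pads) lies 5 mm behind it; z points along the fingers, y is the line along which they close (so a half turn about z gives the same grasp; the last joint's range is limited). The gripper opens to 87 mm and grips with 3 to 60 N. Pads are 19 mm wide; open, the fingers measure 117 mm over their backs; the gripper's body (75 mm by 190 mm) begins 51 mm behind the grasp point.
Start: joints at [-1.264, 0.321, -0.07, 1.45, 0.023, 1.371, -0.057], TCP at [0.188, 0.622, 0.237] pointing down, gripper open.
Joint ranges: [-2.86, 2.86], [-0.3, 2.09], [-1.38, 1.24], [0.06, 2.45], [-1.56, 4.7], [0.09, 2.05], [-2.69, 2.69]. Speed limits (rad/s): [2.57, 2.57, 3.14, 3.14, 3.14, 3.14, 3.14].

INTERFACE

Orientations are given as a rotation vector (axis times angle).
In Python, from cell import r gives the robot as it stands.
- The arm moves only by the tool servo_tool, never from a script. Its arguments are lists of equal length, an entry for each row: "twist": the turn, a rotation vector about the tool's x, y, z scaled (see below), a list of three; "linear": the shift along the tool's x, y, z scaled (see below), a list of three; "gripper": the opening, from 0 (shut) to 1 (fully open). A call has 1 to 8 rows; each row shifts and turns the commanded pose from where the row before left it, along the tool's axes as they then stand; what a row does not reach is not made up. The controller multiplies each number of a shift by 40 mm and each number of a turn by 0.1 rad. A row lasts 1/8 s, in which the tool goes at most 62.5 mm and 10.7 degrees, less where a joint would pass 70% of its speed; a pose out of reach is approached as far as the arm can. A call with a number of a shift or a turn outside -1 to 1 is refused whole. A call with a gripper value outside its range is refused whole. The fingers move at their own pace and stop on an object; "force" is the grip in N (left out, the last holds). Time passes only in rows, so rows that do not move let the fingers close. It gives the time, the measured TCP pose, the force, the opening and the grip force at its end, in the units of the state.
- r.get_obs(): the state, without advancing time (a new reading comes with each control period).
- r.capture(name): name is "scene" or "top" or "wrist"; returns the picture (420x560x3 uint8, blue, green, red); there is no depth.
- r.camera_info(name): a dict with "fx", "fy", "cx", "cy" (pixels), "xyz" and "rotation" of the camera in the world; the wrist camera has in their place "tool_from_camera" (4x4, takes a point from camera to tool coordinates, whose origin is the TCP and whose axes are the flange's). Camera axes: x right, y up, looking along -z (the intrinsics and any distortion apply to the point x, -y, -z); pixel columns grow to the right and rows downward; lengths in m; the calibration is good to about 2 mm. A picture is of the moment at which its call begins: read the wrist's pose just before it. camera_info takes no time and is no camera call.
- r.sign_off(): hands the job in; it is judged then, once.
The state is a dict: "t": time; "joint_pos": joint angles; "qvel": joint speeds; "tau": joint torques, N m; "eef_pos": TCP position; "tcp_rot": TCP orientation; "ft_force": force on the tool from outside, world axes, zero at the start; "ft_torque": the same for the moment, N m; "finger_gap": finger opening in m; "grasp_force": force on a finger pad.
Only numpy, scipy, OpenCV 4.12 (cv2) and the standard library are available. Lean on these libraries where they do the work, as an engineer would, in place of code of your own. Each camera call takes 0.05 s, during which the arm holds its last target. There are 200 camera calls.

## Working session

There is one attempt and no reset: what is moved stays moved. The work goes in short steps, Python scripts to look and compute and a tool call to move; the robot and the scene stay as the last step left them, time stands still between calls to the robot, and variables do not carry over. Pictures are saved under pics/ and viewed, at most 13 in all, crops included, and the job is handed in when it is done.

Besides the shell and the picture viewer there is one more tool, called after "Call:" by a JSON object that holds its "fn" and its "kwargs", one argument or row to a line. servo_tool: Moves the arm, as the interface text tells. Its arguments: {"type":"object","properties":{"twist":{"type":"array"},"linear":{"type":"array"},"gripper":{"type":"array"},"force":{"type":"number"}},"required":["twist","linear","gripper"]}

```bash
mkdir -p pics; python3 - <<'E'
from cell import r
import cv2,numpy as np
for n in("top","scene"):
    cv2.imwrite(f"pics/{n}1.png",r.capture(n)); print(n,r.camera_info(n))
print(r.camera_info("wrist"))
o=r.get_obs();print(o['t'],o['eef_pos'],o['tcp_rot'],o['finger_gap'])
E
```

```text
top {'fx': 544.0569963002824, 'fy': 544.0569963002824, 'cx': 282.56937417241124, 'cy': 207.1173440016484, 'xyz': array([ 0.18366946, -0.04271994,  1.69839266]), 'rotation': array([ 0.14861112, -0.15434465, -1.58777437])}
scene {'fx': 410.7810730174323, 'fy': 410.7810730174323, 'cx': 279.50048249021086, 'cy': 211.4562188354697, 'xyz': array([-0.03593571, -0.91095134,  0.53751048]), 'rotation': array([ 1.0994048 , -0.30708669, -0.5211569 ])}
{'fx': 289.9355563938817, 'fy': 289.9355563938817, 'cx': 280.4607408562185, 'cy': 208.92861228608496, 'tool_from_camera': array([[-5.69931514e-04,  9.53474728e-01,  3.01472417e-01,
         8.32612582e-02],
       [ 9.99999379e-01,  2.54811975e-04,  1.08459137e-03,
        -8.11244785e-05],
       [ 9.57311681e-04,  3.01472848e-01, -9.53474281e-01,
        -1.47021119e-01],
       [ 0.00000000e+00,  0.00000000e+00,  0.00000000e+00,
         1.00000000e+00]])}
0.1 [0.18751119 0.62187224 0.23558482] [-4.58143957e-01 -3.10785372e+00  2.66170806e-03] 0.08756540294527085
```

View pics/top1.png

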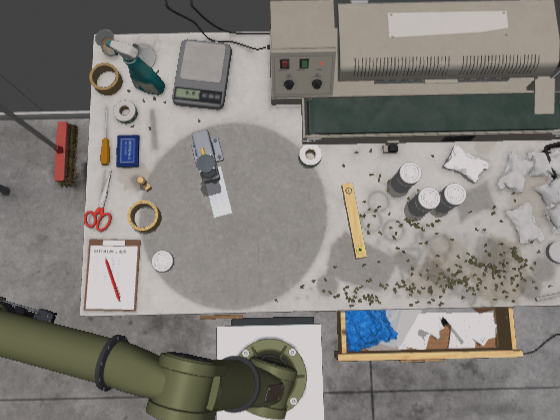

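View pics/scene1.png

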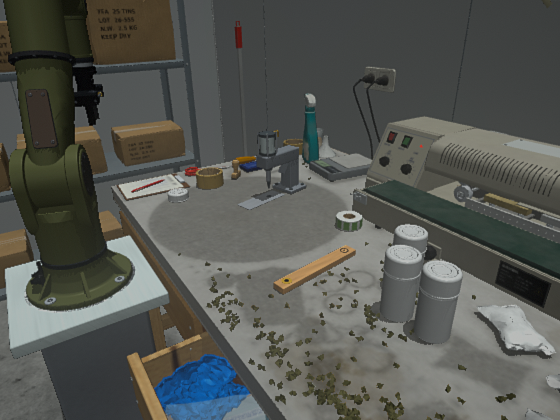

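The top view shows the slat from (348,184) to (362,257), and the punch near (207,165) with its steel plate running to (222,215). I'll enlarge both.

```bash
python3 - <<'E'
import cv2,numpy as np
a=cv2.imread("pics/top1.png");s=cv2.imread("pics/scene1.png")
R=lambda i,x,y,w,h,k:cv2.resize(i[y:y+h,x:x+w],None,fx=k,fy=k,interpolation=cv2.INTER_CUBIC)
A=R(a,180,125,60,100,6);B=R(a,330,175,60,100,6)
cv2.imwrite("pics/c1.png",np.hstack([A,B]))
cv2.imwrite("pics/c2.png",np.vstack([R(s,230,120,100,100,6)[:,:,:]]))
E
```

```text
(no output)
```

View pics/c1.png

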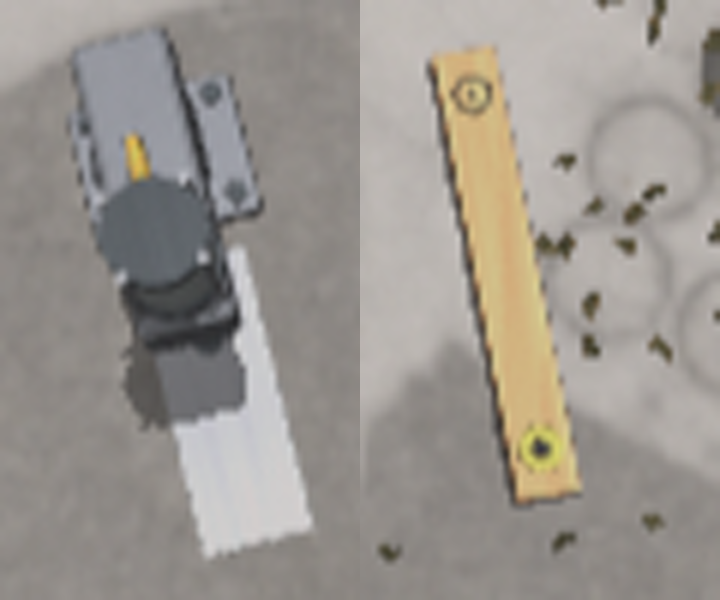

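View pics/c2.png

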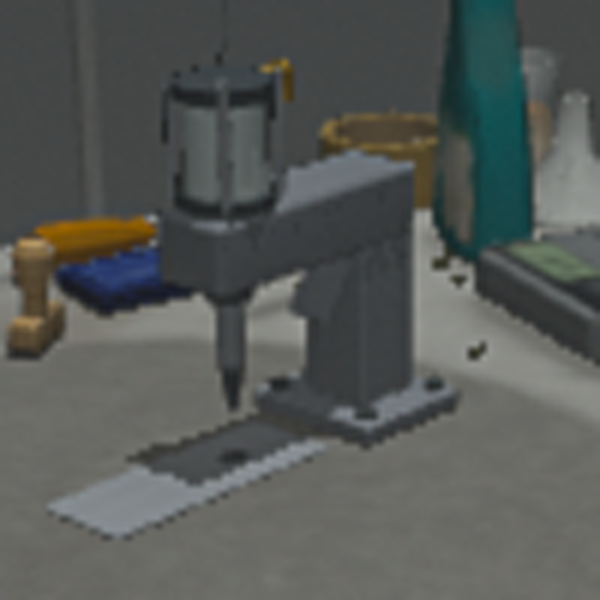

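Ring at the far end (crop 472,95), eyelet near (540,447). The punch tip in the scene view is at crop (234,410), and the plate edges are clear.

```bash
cat >h.py <<'E'
import numpy as np, cv2
from scipy.spatial.transform import Rotation as Ro
from cell import r
def cam(n,obs=None):
    i=r.camera_info(n)
    if n!="wrist": return i,np.array(i['xyz']),Ro.from_rotvec(i['rotation']).as_matrix()
    T=np.array(i['tool_from_camera']);R=Ro.from_rotvec(obs['tcp_rot']).as_matrix()
    return i,R@T[:3,3]+obs['eef_pos'],R@T[:3,:3]
def px(C,u,v,z):
    i,c,R=C; d=R@np.array([(u-i['cx'])/i['fx'],-(v-i['cy'])/i['fy'],-1]); return c+d*(z-c[2])/d[2]
def proj(C,p):
    i,c,R=C; q=R.T@(np.array(p)-c); return np.array([i['cx']+i['fx']*q[0]/-q[2], i['cy']-i['fy']*q[1]/-q[2]])
def crop(u,v,x,y,k=6): return x+(u+.5)/k-.5, y+(v+.5)/k-.5
E
python3 - <<'E'
from h import *
T=cam("top");S=cam("scene");deg=lambda d:np.degrees(np.arctan2(d[1],d[0]))
ri=px(T,*crop(112,95,330,175),.016);ey=px(T,*crop(180,447,330,175),.016)
print("ring",ri,"eye",ey,np.linalg.norm(ri-ey),deg(ri-ey),"ctr",(ri+ey)/2)
pl=lambda u,v:px(T,*crop(u,v,180,125),0)
a,b,c,d=pl(240,250),pl(312,527),pl(170,430),pl(205,556)
print("plate",a,b,c,d,deg(a-b),deg(c-d),"mid",(b+d)/2)
print("point scene",px(S,*crop(234,410,230,120),.028))
for n,u,v,z in(("tapeC",144,216,.048),("lid",162,261,.026),("labelroll",311,154,.03)):print(n,px(T,u,v,z))
E
```

```text
ring [ 0.56050478 -0.26194726  0.016     ] eye [ 0.37320219 -0.28862271  0.016     ] 0.18919259278282308 8.105498715876871 ctr [ 0.46685348 -0.27528498  0.016     ]
plate [0.6531579  0.14751123 0.        ] [0.5007825  0.10949597 0.        ] [0.55494472 0.18477359 0.        ] [0.48646378 0.16604651 0.        ] 14.008428848568363 15.294407315344248 mid [0.49362314 0.13777124 0.        ]
point scene [0.60566464 0.16542578 0.028     ]
tapeC [0.48658906 0.37485579 0.048     ]
lid [0.34891761 0.32149796 0.026     ]
labelroll [ 0.67878505 -0.14690535  0.03      ]
```

```bash
cat >>h.py <<'E'
def plan(p,yaw):
    "units: twist first (tool), then linear in the turned tool frame"
    o=r.get_obs();R=Ro.from_rotvec(o['tcp_rot']);c,s=np.cos(yaw),np.sin(yaw)
    G=Ro.from_matrix(np.array([[-c,-s,0],[-s,c,0],[0,0,-1.]]).T if 0 else np.array([[-c,-s,0],[-s,c,0],[0,0,-1.]]))
    print("twist",np.round((R.inv()*G).as_rotvec()/.1,3),"linear",np.round(G.inv().apply(np.array(p)-o['eef_pos'])/.04,3),
     "| now",np.round(o['eef_pos'],4),"t",round(o['t'],2),"gap",round(o['finger_gap'],4))
E
python3 -c "
from h import *
y=np.radians(8.1)
plan([.44,.2,.236],y);plan([.46,-.1,.236],y);plan([.4075,-.2837,.12],y)"
```

```text
twist [-1.700e-02 -3.000e-03 -4.341e+00] linear [-4.7630e+00 -1.1331e+01 -1.0000e-02] | now [0.1875 0.6219 0.2356] t 0.1 gap 0.0876
twist [-1.700e-02 -3.000e-03 -4.341e+00] linear [-4.2010e+00 -1.8827e+01 -1.0000e-02] | now [0.1875 0.6219 0.2356] t 0.1 gap 0.0876
twist [-1.700e-02 -3.000e-03 -4.341e+00] linear [ -2.255 -23.188   2.89 ] | now [0.1875 0.6219 0.2356] t 0.1 gap 0.0876
```

Call:
{"fn": "servo_tool", "kwargs": {
  "twist": [
    [0,0,-0.87],
    [0,0,-0.87],
    [0,0,-0.87],
    [0,0,-0.87],
    [0,0,-0.86],
    [0,0,0],
    [0,0,0],
    [0,0,0]
  ],
  "linear": [
    [0,0,0],
    [0,0,0],
    [0,0,0],
    [0,0,0],
    [0,0,0],
    [-0.4,-0.94,0],
    [-0.4,-0.94,0],
    [-0.4,-0.94,0]
  ],
  "gripper": [1,1,1,1,1,1,1,1]
}}

```text
t: 1.1
eef_pos: [0.2516, 0.516, 0.236]
tcp_rot: [0.222, -3.133, 0.001]
ft_force: [1.6, -0.5, 0.7]
finger_gap: 0.0867
grasp_force: 0.0
```

Call:
{"fn": "servo_tool", "kwargs": {
  "twist": [
    [0,0,0],
    [0,0,0],
    [0,0,0],
    [0,0,0],
    [0,0,0],
    [0,0,0],
    [0,0,0],
    [0,0,0]
  ],
  "linear": [
    [-0.4,-0.94,0],
    [-0.4,-0.94,0],
    [-0.4,-0.94,0],
    [-0.4,-0.94,0],
    [-0.4,-0.94,0],
    [-0.4,-0.94,0],
    [-0.4,-0.94,0],
    [-0.4,-0.94,0]
  ],
  "gripper": [1,1,1,1,1,1,1,1]
}}

```text
t: 2.1
eef_pos: [0.4205, 0.2363, 0.2363]
tcp_rot: [0.222, -3.133, 0.0]
ft_force: [0.1, -0.3, -1.0]
finger_gap: 0.087
grasp_force: 0.0
```

```bash
python3 -c "
from h import *
y=np.radians(8.1)
plan([.44,.2,.236],y);plan([.44,-.1,.236],y);plan([.4075,-.2837,.15],y)
o=r.get_obs();cv2.imwrite('pics/w1.png',r.capture('wrist'))
C=cam('wrist',o)
print(proj(C,[.6057,.166,.028]))"
```

```text
twist [-0.001 -0.003 -0.002] linear [-0.356 -0.966  0.007] | now [0.4205 0.2363 0.2363] t 2.1 gap 0.087
twist [-0.001 -0.003 -0.002] linear [ 7.010e-01 -8.391e+00  7.000e-03] | now [0.4205 0.2363 0.2363] t 2.1 gap 0.087
twist [-0.001 -0.003 -0.002] linear [  2.152 -12.824   2.157] | now [0.4205 0.2363 0.2363] t 2.1 gap 0.087
[214.22368548 305.06472311]
```

View pics/w1.png

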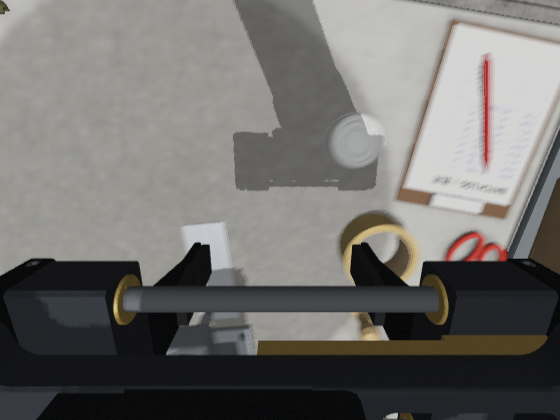

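The wrist view shows the plate front at (182..225,225), with the gripper hiding the punch. The camera sits on the robot side, so it will be clear of the overarm. I'm going on to the slat.

Call:
{"fn": "servo_tool", "kwargs": {
  "twist": [
    [0,0,0],
    [0,0,0],
    [0,0,0],
    [0,0,0],
    [0,0,0],
    [0,0,0],
    [0,0,0],
    [0,0,0]
  ],
  "linear": [
    [0,-1,0],
    [0,-1,0],
    [0,-1,0],
    [0,-1,0],
    [0.17,-1,0],
    [0.17,-1,0],
    [0.17,-1,0],
    [0.17,-1,0]
  ],
  "gripper": [1,1,1,1,1,1,1,1]
}}

```text
t: 3.15
eef_pos: [0.4378, -0.0841, 0.2363]
tcp_rot: [0.222, -3.134, -0.001]
ft_force: [0.6, 0.6, 0.6]
finger_gap: 0.0873
grasp_force: 0.0
```

Call:
{"fn": "servo_tool", "kwargs": {
  "twist": [
    [0,0,0],
    [0,0,0],
    [0,0,0],
    [0,0,0],
    [0,0,0],
    [0,0,0],
    [0,0,0],
    [0,0,0]
  ],
  "linear": [
    [0.3,-0.96,0],
    [0.3,-0.96,0],
    [0.3,-0.96,0],
    [0.3,-0.96,0],
    [0.3,-0.96,0],
    [0,0,0.7],
    [0,0,0.7],
    [0,0,0]
  ],
  "gripper": [1,1,1,1,1,1,1,1]
}}

```text
t: 4.15
eef_pos: [0.4042, -0.2807, 0.1787]
tcp_rot: [0.221, -3.129, -0.003]
ft_force: [-1.1, 0.0, 0.8]
finger_gap: 0.0871
grasp_force: 0.0
```

```bash
python3 -c "
from h import *
y=np.radians(8.1)
plan([.4075,-.2837,.017],y)
o=r.get_obs();cv2.imwrite('pics/w2.png',r.capture('wrist'))
C=cam('wrist',o)
print(proj(C,[.4075,-.2837,.016]),proj(C,[.373,-.2886,.016]))"
```

```text
twist [ 0.02  -0.042 -0.006] linear [-0.07  -0.087  4.043] | now [ 0.4042 -0.2807  0.1787] t 4.15 gap 0.0871
[277.41253938 199.46020213] [277.28140616 168.13907761]
```

View pics/w2.png

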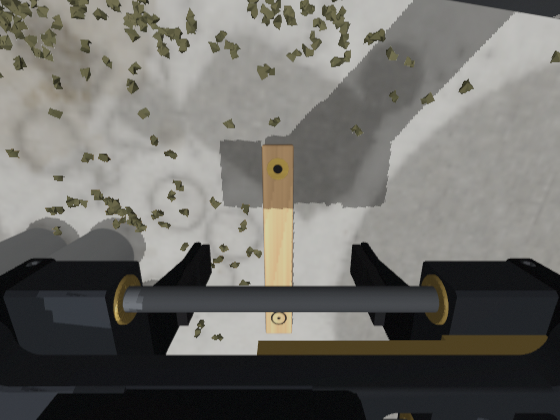

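Both marks are visible: eyelet at (277.5,169), ring dot at (279,318).

```bash
python3 -c "
from h import *
C=cam('wrist',r.get_obs())
e=px(C,277.7,169,.016);i=px(C,279,318.3,.016);d=i-e
y=np.arctan2(d[1],d[0]);print(e,i,np.linalg.norm(d),np.degrees(y))
u=d/np.linalg.norm(d);g=(e+i)/2-.06*u;g[2]=.017;print(g)
plan(g,y)"
```

```text
[ 0.37554307 -0.28872329  0.016     ] [ 0.56495839 -0.26080168  0.016     ] 0.19146221279765827 8.385549927264261
[ 0.41089218 -0.28351249  0.017     ]
twist [ 0.006 -0.019 -0.052] linear [-0.13  -0.078  4.079] | now [ 0.4053 -0.2812  0.1802] t 4.2 gap 0.0871
```

Call:
{"fn": "servo_tool", "kwargs": {
  "twist": [
    [0,0,-0.05],
    [0,0,0],
    [0,0,0],
    [0,0,0],
    [0,0,0],
    [0,0,0],
    [0,0,0],
    [0,0,0]
  ],
  "linear": [
    [-0.13,-0.08,0.8],
    [0,0,0.8],
    [0,0,0.8],
    [0,0,0.7],
    [0,0,0.5],
    [0,0,0.3],
    [0,0,0.14],
    [0,0,0]
  ],
  "gripper": [1,1,1,1,1,1,1,1]
}}

```text
t: 5.2
eef_pos: [0.4119, -0.2841, 0.0194]
tcp_rot: [-0.23, 3.132, -0.0]
ft_force: [-0.0, -0.3, 0.7]
finger_gap: 0.0871
grasp_force: 0.0
```

Call:
{"fn": "servo_tool", "kwargs": {
  "twist": [
    [0,0,0],
    [0,0,0],
    [0,0,0],
    [0,0,0],
    [0,0,0],
    [0,0,0],
    [0,0,0],
    [0,0,0]
  ],
  "linear": [
    [0,0,0],
    [0,0,0],
    [0,0,0],
    [0,0,0],
    [0,0,0],
    [0,0,0],
    [0,0,0],
    [0,0,0]
  ],
  "gripper": [0.3,0.3,0.3,0.3,0.3,0.3,0.3,0.3],
  "force": 12
}}

```text
t: 6.2
eef_pos: [0.4114, -0.2838, 0.0189]
tcp_rot: [0.23, -3.133, -0.001]
ft_force: [0.5, -0.0, 0.6]
finger_gap: 0.0335
grasp_force: 12.0
```

Call:
{"fn": "servo_tool", "kwargs": {
  "twist": [
    [0,0,0],
    [0,0,0],
    [0,0,0],
    [0,0,0],
    [0,0,0],
    [0,0,0],
    [0,0,0],
    [0,0,0]
  ],
  "linear": [
    [-0.09,0.27,0],
    [-0.18,0.54,0],
    [-0.18,0.54,0],
    [-0.18,0.54,0],
    [-0.18,0.54,0],
    [-0.18,0.54,0],
    [-0.13,0.52,0],
    [-0.07,0.26,0]
  ],
  "gripper": [0.3,0.3,0.3,0.3,0.3,0.3,0.3,0.3]
}}

```text
t: 7.2
eef_pos: [0.4368, -0.1271, 0.0189]
tcp_rot: [-0.232, 3.133, 0.001]
ft_force: [0.5, -1.3, -0.3]
finger_gap: 0.0338
grasp_force: 12.0
```

Call:
{"fn": "servo_tool", "kwargs": {
  "twist": [
    [0,0,0],
    [0,0,0],
    [0,0,0],
    [0,0,0],
    [0,0,0],
    [0,0,0],
    [0,0,-0.54],
    [0,0,-0.54]
  ],
  "linear": [
    [-0.13,0.52,0],
    [-0.13,0.52,0],
    [-0.13,0.52,0],
    [-0.13,0.52,0],
    [-0.13,0.52,0],
    [-0.13,0.52,0],
    [0,0,0],
    [0,0,0]
  ],
  "gripper": [0.3,0.3,0.3,0.3,0.3,0.3,0.3,0.3]
}}

```text
t: 8.2
eef_pos: [0.4494, -0.0004, 0.0189]
tcp_rot: [-0.402, 3.116, -0.0]
ft_force: [-0.2, -0.6, -0.4]
finger_gap: 0.0338
grasp_force: 12.0
```

```bash
python3 -c "
from h import *
y=np.radians(14.6);u=np.array([np.cos(y),np.sin(y),0]);P=np.array([.6057,.166,.0185])
plan(P-.18*u,y);plan(P-.155*u,y);print(r.get_obs()['joint_pos'])
cv2.imwrite('pics/t2.png',r.capture('top'))"
```

```text
twist [-0.001  0.002  0.015] linear [-0.33   3.039  0.01 ] | now [ 4.494e-01 -4.000e-04  1.890e-02] t 8.2 gap 0.0338
twist [-0.001  0.002  0.015] linear [-0.955  3.039  0.01 ] | now [ 4.494e-01 -4.000e-04  1.890e-02] t 8.2 gap 0.0338
[-0.72503859  0.15635135  0.70896948  2.17818786 -0.13540027  0.84865329
  1.89478457]
```

View pics/t2.png

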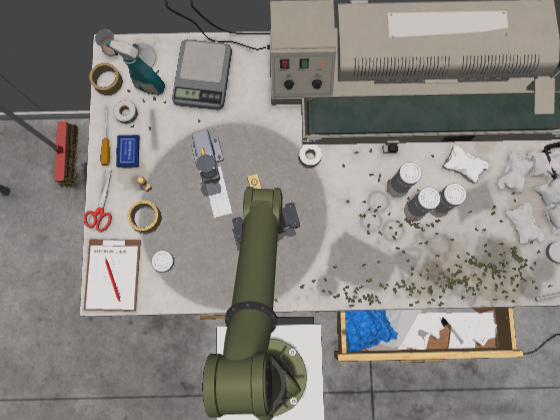

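The ring is visible at (255,182), ahead of the gripper, and nothing has been disturbed. Next I line up in front of the punch.

Call:
{"fn": "servo_tool", "kwargs": {
  "twist": [
    [0,0,0.015],
    [0,0,0],
    [0,0,0],
    [0,0,0],
    [0,0,0],
    [0,0,0],
    [0,0,0],
    [0,0,0]
  ],
  "linear": [
    [-0.05,0.4,0],
    [-0.05,0.5,0],
    [-0.05,0.5,0],
    [-0.05,0.5,0],
    [-0.05,0.5,0],
    [-0.05,0.4,0],
    [-0.03,0.24,0],
    [0,0,0]
  ],
  "gripper": [0.3,0.3,0.3,0.3,0.3,0.3,0.3,0.3]
}}

```text
t: 9.25
eef_pos: [0.4316, 0.1209, 0.0189]
tcp_rot: [-0.398, 3.116, 0.0]
ft_force: [0.6, -0.6, -2.1]
finger_gap: 0.0336
grasp_force: 12.0
```

```bash
python3 -c "
from h import *
y=np.radians(14.6);u=np.array([np.cos(y),np.sin(y),0]);P=np.array([.6057,.166,.0185])
plan(P-.155*u,y)
a=r.capture('top');s=r.capture('scene')
R=lambda i,x,y,w,h,k:cv2.resize(i[y:y+h,x:x+w],None,fx=k,fy=k,interpolation=cv2.INTER_CUBIC)
cv2.imwrite('pics/c3.png',np.hstack([R(a,180,130,60,75,7)[:520],R(s,240,140,54,75,7)[:520]]))"
```

```text
twist [ 0.    0.   -0.01] linear [-0.62  -0.006  0.011] | now [0.4316 0.1209 0.0189] t 9.25 gap 0.0336
```

View pics/c3.png

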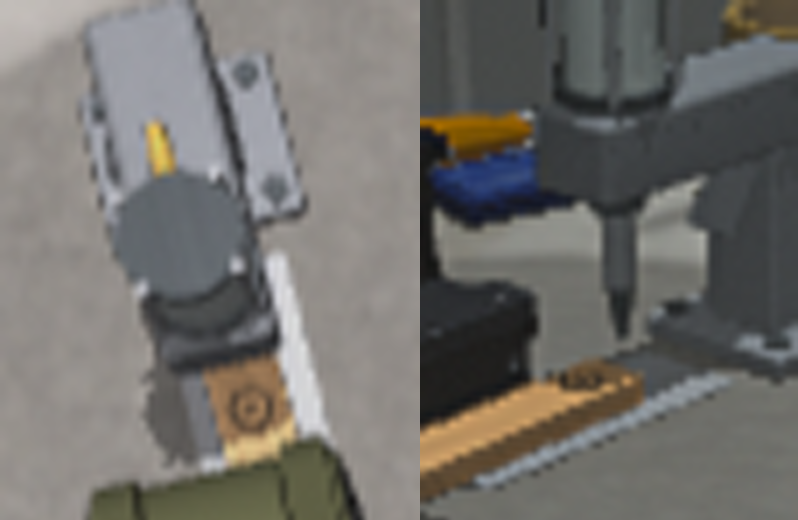

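Top crop shows the ring at (250,409). In the scene crop the ring dot is at (162,378) and the punch tip at (204,341).

```bash
python3 -c "
from h import *
T=cam('top');S=cam('scene')
rt=px(T,*crop(250,409,180,130,7),.016);rs=px(S,*crop(162,378,240,140,7),.016);p=px(S,*crop(204,341,240,140,7),.028)
print('ring top',rt,'scene',rs,'point scene',p)
o=r.get_obs();y=np.radians(14.6);print('ring fk',o['eef_pos']+.155*np.array([np.cos(y),np.sin(y),0]))
# plate lateral edges in top view, right and left of slat
f=lambda u,v,z=0:px(T,*crop(u,v,180,130,7),z)
print('right edge',f(272,255),f(325,440),'slat',f(288,372,.016),f(301,432,.016),f(207,372,.016),f(220,440,.016))
print('overarm front corners',f(163,367,.104),f(278,343,.104),'foot',f(253,52,.01),f(303,213,.01))
"
```

```text
ring top [0.5776987  0.15936965 0.016     ] scene [0.57964985 0.16025496 0.016     ] point scene [0.60434065 0.16244197 0.028     ]
ring fk [0.58171889 0.15909588 0.01891783]
right edge [0.65407458 0.15123614 0.        ] [0.5661615  0.12703955 0.        ] slat [0.59455097 0.14214676 0.016     ] [0.56650744 0.13628741 0.016     ] [0.59536462 0.17890001 0.016     ] [0.56361055 0.17291783 0.016     ]
overarm front corners [0.57646117 0.18623953 0.104     ] [0.58599899 0.13677388 0.104     ] foot [0.74875192 0.15889504 0.01      ] [0.67094363 0.13586149 0.01      ]
```

Call:
{"fn": "servo_tool", "kwargs": {
  "twist": [
    [0,0,0],
    [0,0,0],
    [0,0,0],
    [0,0,0],
    [0,0,0],
    [0,0,0],
    [0,0,0],
    [0,0,0]
  ],
  "linear": [
    [-0.2,0,0],
    [-0.2,0,0],
    [-0.2,0,0],
    [-0.07,0,0],
    [0,0,0],
    [0,0,0],
    [0,0,0],
    [0,0,0]
  ],
  "gripper": [0.3,0.3,0.3,0.3,0.3,0.65,0.65,0.65]
}}

```text
t: 10.35
eef_pos: [0.4577, 0.1272, 0.0191]
tcp_rot: [-0.396, 3.116, 0.0]
ft_force: [-0.2, -0.5, 0.1]
finger_gap: 0.0537
grasp_force: 0.0
```

Call:
{"fn": "servo_tool", "kwargs": {
  "twist": [
    [0,0,0],
    [0,0,0],
    [0,0,0],
    [0,-0.7,0],
    [0,-0.7,0],
    [0,-0.7,0],
    [0,-0.7,0],
    [0,0,0]
  ],
  "linear": [
    [0,0,-0.3],
    [0,0,-0.9],
    [0,0,-0.9],
    [0,0,-0.9],
    [0,0,-0.9],
    [0,0,-0.9],
    [0,0,0],
    [0,0,0]
  ],
  "gripper": [0.65,0.65,0.65,0.65,1,1,1,1]
}}

```text
t: 11.35
eef_pos: [0.4498, 0.1231, 0.2102]
tcp_rot: [-0.356, 2.842, 0.048]
ft_force: [0.5, 0.9, 0.1]
finger_gap: 0.0848
grasp_force: 0.0
```

```bash
python3 -c "
from h import *
o=r.get_obs();a=r.capture('wrist');s=r.capture('scene');print(o['eef_pos'],o['tcp_rot'],o['joint_pos'])
np.savez('v1',p=o['eef_pos'],q=o['tcp_rot'])
cv2.imwrite('pics/w3.png',a);cv2.imwrite('pics/s3.png',s)
C=cam('wrist',o);c=proj(C,[.6057,.166,.02]);print(c)
R=lambda i,x,y,w,h,k:cv2.resize(i[y:y+h,x:x+w],None,fx=k,fy=k,interpolation=cv2.INTER_CUBIC)
cv2.imwrite('pics/c4.png',np.hstack([a,cv2.copyMakeBorder(R(s,250,155,40,70,6),0,0,0,0,0)]))"
```

```text
[0.4497615  0.12313597 0.21023935] [-0.3564457   2.8421252   0.04768082] [-0.73189625 -0.30172943  0.32377303  2.14340368  0.16496765  1.01421992
  1.34342325]
[283.17777253 254.7819191 ]
```

View pics/c4.png

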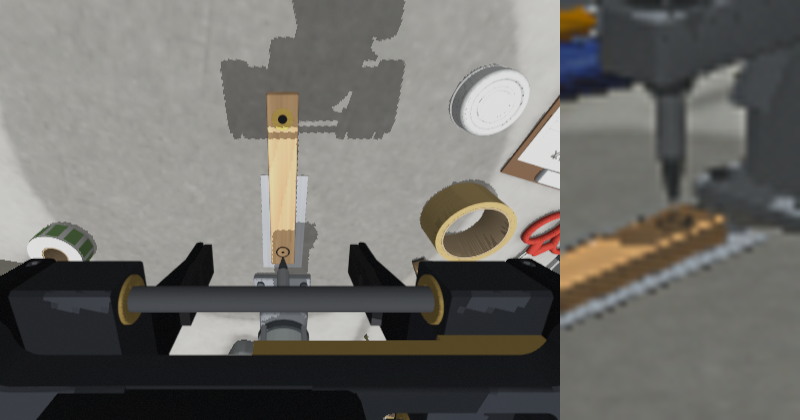

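A good front view: ring near (282,252), tip near (283,260). Joint 2 is at its limit, so I'll move off that at once after enlarging.

Call:
{"fn": "servo_tool", "kwargs": {
  "twist": [
    [0,0.7,0],
    [0,0.7,0]
  ],
  "linear": [
    [0,0,0],
    [0,0,0]
  ],
  "gripper": [1,1]
}}

```text
t: 11.7
eef_pos: [0.4507, 0.1254, 0.2117]
tcp_rot: [-0.378, 2.98, 0.028]
ft_force: [1.3, 0.1, 0.7]
finger_gap: 0.0871
grasp_force: 0.0
```

```bash
python3 -c "
from h import *
a=cv2.imread('pics/w3.png');s=cv2.imread('pics/s3.png');print(r.get_obs()['joint_pos'])
R=lambda i,x,y,w,h,k:cv2.resize(i[y:y+h,x:x+w],None,fx=k,fy=k,interpolation=cv2.INTER_CUBIC)
g=R(a,255,230,60,54,8)[:420]; h=R(s,255,170,30,54,10)[:420]
cv2.imwrite('pics/c5.png',np.hstack([g,h]))"
```

```text
[-0.76044029 -0.1889654   0.38063339  2.03434746  0.09473595  1.14605259
  1.40916054]
```

View pics/c5.png

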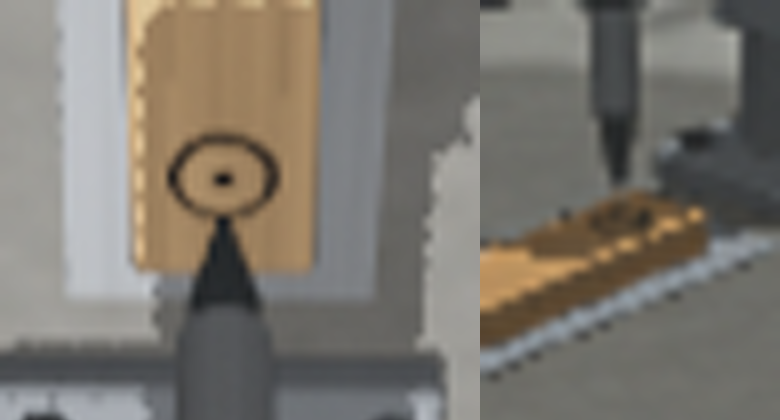

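Wrist crop: ring dot at (223,179), tip at (223,213). Scene crop: ring centre near (141,214), tip at (142,185).

```bash
python3 -c "
from h import *
v=np.load('v1.npz');W=cam('wrist',dict(eef_pos=v['p'],tcp_rot=v['q']));S=cam('scene')
f=lambda u,w,z:px(W,*crop(u,w,255,230,8),z);g=lambda u,w,z:px(S,*crop(u,w,255,170,10),z)
ri,ti=f(223,179,.016),f(223,213,.028);print('wrist',ri,ti,ti-ri);rs,ts=g(141,214,.016),g(142,185,.028);print('scene',rs,ts,ts-rs)
e=px(W,282.3,119.3,.016);d=ri-e;print('slat yaw',np.degrees(np.arctan2(d[1],d[0])),np.linalg.norm(d))
for a,b in(((58,70),(68,298)),((393,40),(378,298))):
  a,b=f(*a,0),f(*b,0);d=b-a;print('plate',a,b,np.degrees(np.arctan2(d[1],d[0])))
# front corners of plate in w3
p,q=px(W,263,177,0),px(W,307,177,0);print('front',p,q)
for a,b in ((p,f(68,298,0)),(q,f(378,298,0))): d=b-a;print(np.degrees(np.arctan2(d[1],d[0])))
# least-squares delta from wrist column & scene column
u=np.array([np.cos(np.radians(14.6)),np.sin(np.radians(14.6)),0])
"
```

```text
wrist [0.60439192 0.16459153 0.016     ] [0.60159045 0.16382468 0.028     ] [-0.00280147 -0.00076685  0.012     ]
scene [0.60708031 0.16799559 0.016     ] [0.60550582 0.16411856 0.028     ] [-0.00157449 -0.00387703  0.012     ]
slat yaw 14.507057964245737 0.18929206596673745
plate [0.6001854  0.13253162 0.        ] [0.65581444 0.1465751  0.        ] 14.168218889543981
plate [0.57840515 0.18961962 0.        ] [0.64075829 0.20535618 0.        ] 14.164401894985472
front [5.02161601e-01 1.12852063e-01 5.55111512e-17] [0.48838704 0.16685643 0.        ]
12.378752594427223
14.180169516066183
```

```bash
python3 -c "
from h import *
plan([.618,-.004,.21],np.radians(14.6));plan([.618,-.004,.21],np.radians(94.6))"
```

```text
twist [ 0.012  1.392 -0.022] linear [-3.232 -4.185  0.042] | now [0.4507 0.1254 0.2117] t 11.7 gap 0.0871
twist [ -0.962   1.166 -13.96 ] linear [ 3.56  -3.91   0.042] | now [0.4507 0.1254 0.2117] t 11.7 gap 0.0871
```

Call:
{"fn": "servo_tool", "kwargs": {
  "twist": [
    [0,0.7,0],
    [0,0.69,0],
    [0,0,0],
    [0,0,0],
    [0,0,0],
    [0,0,0],
    [0,0,0],
    [0,0,0]
  ],
  "linear": [
    [0,-0.8,0],
    [0,-0.8,0],
    [0,-0.9,0],
    [0,-0.9,0],
    [-0.8,-0.8,0],
    [-0.8,0,0],
    [-0.8,0,0],
    [-0.8,0,0]
  ],
  "gripper": [1,1,1,1,1,1,1,1]
}}

```text
t: 12.7
eef_pos: [0.6179, -0.0045, 0.2121]
tcp_rot: [-0.397, 3.114, -0.003]
ft_force: [-0.0, 0.0, 0.8]
finger_gap: 0.087
grasp_force: 0.0
```

Call:
{"fn": "servo_tool", "kwargs": {
  "twist": [
    [0,0,-0.95],
    [0,0,-0.95],
    [0,0,-0.95],
    [0,0,-0.95],
    [0,0,-0.95],
    [0,0,-0.95],
    [0,0,-0.95],
    [0,0,-0.95]
  ],
  "linear": [
    [0,0,0],
    [0,0,0],
    [0,0,0],
    [0,0,0],
    [0,0,0],
    [0,0,0],
    [0,0,0],
    [0,0,0]
  ],
  "gripper": [1,1,1,1,1,1,1,1]
}}

```text
t: 13.7
eef_pos: [0.6168, -0.0048, 0.2121]
tcp_rot: [-1.529, 2.743, -0.004]
ft_force: [1.2, 0.1, -0.3]
finger_gap: 0.0872
grasp_force: 0.0
```

```bash
python3 -c "
from h import *
plan([.618,-.004,.21],np.radians(94.6));print(r.get_obs()['joint_pos'])"
```

```text
twist [-0.03  -0.011 -6.341] linear [-0.017 -0.032  0.052] | now [ 0.6168 -0.0048  0.2121] t 13.7 gap 0.0872
[-0.47062577  0.28033552  0.52685196  1.59323345 -0.14301834  1.30437987
  2.66440181]
```

Call:
{"fn": "servo_tool", "kwargs": {
  "twist": [
    [0,0,0.6],
    [0,0,0],
    [0,0,0],
    [0,0,0],
    [0,-0.8,0],
    [0,-0.8,0],
    [0,-0.8,0],
    [0,0,0]
  ],
  "linear": [
    [0,0,0],
    [0.32,0.9,0],
    [0.32,0.9,0],
    [0.32,0.9,0],
    [0,0,0],
    [0,0,0],
    [0,0,0],
    [0,0,0]
  ],
  "gripper": [1,1,1,1,1,1,1,1]
}}

```text
t: 14.7
eef_pos: [0.5058, 0.0248, 0.2113]
tcp_rot: [-1.337, 2.598, 0.162]
ft_force: [-0.2, 0.1, -0.3]
finger_gap: 0.0867
grasp_force: 0.0
```

```bash
python3 -c "
from h import *
o=r.get_obs();a=r.capture('wrist');print(o['eef_pos'],o['joint_pos'])
np.savez('v2',p=o['eef_pos'],q=o['tcp_rot']);cv2.imwrite('pics/w4.png',a)
C=cam('wrist',o);c=proj(C,[.604,.165,.02]).astype(int);print(c)
x,y=c-[35,30];print(x,y)
cv2.imwrite('pics/c6.png',cv2.resize(a[y:y+55,x:x+70],None,fx=10,fy=10,interpolation=cv2.INTER_CUBIC))"
```

```text
[0.50582803 0.0248078  0.21130394] [-0.54691766 -0.09916042  0.55761128  1.96987982 -0.16110743  1.12134995
  2.59409303]
[281 265]
246 235
```

View pics/c6.png

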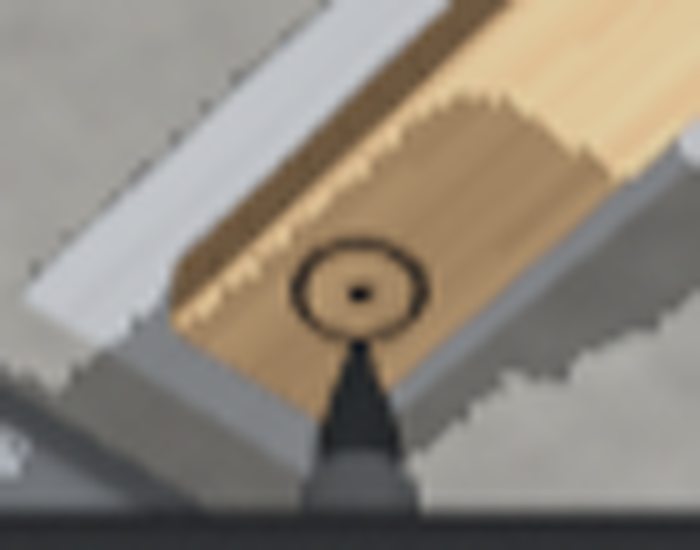

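In both wrist views, from azimuths about 40° apart, the tip (358,338) and the ring dot (360,293) share a column, so they agree to within about 1 mm. The slat's yaw is 14.5° against 14.2° for the plate. The gripper is clear, so I'm handing in.

```bash
python3 -c "
from cell import r
print(r.sign_off())"
```

```text
the job is handed in; nothing more can be done
None
```

The slat is released, with its ring under the punch point to within about 1 mm and in line to about 0.3°; I handed the job in at about 15 s, though joint 2 briefly read -0.302 against its -0.30 limit while I was checking.

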